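Post the loan drive into the returns box

TASK

Take the drive cartridge out of its cradle by its grip tab and push it, tab up, through the narrow slot in the lid of the returns box, past the sprung brake, until it drops right down inside. The slot is not exactly in the middle of the lid, so find it by feel or by eye and be gentle: at no time press the drive against the box with more than about 30 N. Leave the other things on the bench where they are.

Things in the scene. Friction and masses are not known exactly. Their poses are not given: they have to be found in the camera images.
- drive_center (a point): Centre (half-way up) of the drive cartridge, a flat grey plastic block (105-200 g) standing in the cradle, 77 mm high in all. Body 13 thick (x) x 100 long (y) x 55 high mm; on top, centred, a ribbed grip tab 9 thick (x) x 50 long (y) x 22 high mm. Underside 38.5 mm below this point, body's top (shoulder, foot of the tab) 16.5 mm above it, tab top 38.5 mm above it.
- drive_tab (a point): Middle of the drive's grip tab, 27.5 mm above the drive's centre; axes as the drive's. Grasp the tab from above, across x (9 mm); it is 50 mm long along y and reaches 11 mm up and 11 mm down from this point. The drive is symmetric under a half turn about z.
- cradle: Fixed black plastic cradle, foot 55 (x) x 125 (y) mm, 35 mm high; origin at the centre of its underside. The drive stands in its open-topped pocket, 15 x 103 mm, whose floor is 7 mm and rim 35 mm above the origin; lift the drive straight up by 35 mm or more to clear it.
- returns_box: Fixed grey steel returns box, 140 (x) x 170 (y) mm, lid 92 mm high, lock on its -x side; origin at the centre of its underside, z up. Inside floor at 5 mm. On the lid, on an 8 mm rubber gasket, lies an aluminium slot plate, 92 (x) x 140 (y) x 4 mm, top at 104 mm. It gives about 1 mm downwards per 4 N, by 8 mm at most, and does not move sideways.
- lid_middle (a point): Middle of the box's lid at the height of the slot plate's top; axes as the box's. The slot, 15.5 (x) x 106 (y) mm, runs along y. Its centre is at y = 0 but, unmeasured, anywhere from 9 mm towards -x to 9 mm towards +x of this point. The drive enters when within about 1.2 mm of the slot's centre across x and 3 mm along y; elsewhere its underside lands on the flat plate.
- throat (a point): Point 14 mm below the lid-middle point: lower end of the throat under the slot. On its -x side a black brake shoe stands 4.5 mm into the slot, with a steep lead-in from the plate's top down and its nose 10 to 14 mm below it. It squeezes the body sideways with 4 to 6 N; pushing past takes about 2 to 12 N. It holds the body when let go; once the body's top is below this level the drive drops in.
- box_inside (a point): Centre of the inside floor of the box, 99 mm below the lid-middle point. The drive falls about 30 mm onto it once past the brake, when the tab top is still 8 mm above the plate. Fingers are too thick for the slot: let go of the tab above the plate, close them, and press on the tab's top.
Mind the look-alikes: they are no part of the job. Of the things shaped like the returns_box, the grey one is meant. There is more than one size of the part that bears drive_center; the job needs the smaller.

How it is judged:
By the outcome, as a careful person would: the job done as asked, in the order asked, and still so for the second after the job is handed in, with the robot touching nothing.
It also fails if it takes over 72 s, if anything falls off the work surface, if the arm or the gripper's body presses on something with over 40 N, if the wrist force passes 120 N, or if a joint passes its speed limit or range.

ROBOT

A 6-joint arm with a two-finger parallel gripper is mounted at the origin on the work surface. World frame = base frame: x ahead of the robot, y to its left, z up, the work surface at z = 0. Lengths are in mm, angles in rad, forces in N, time in s.
With the tool pointing down it reaches from about 250 to 800 mm from the base axis. Payload 8.5 kg.
Tool frame: the origin (TCP) lies midway between the tips of the shut fingers; the grasp point (between the pads) lies 19 mm behind it (arm.tcp_to_grasp is the distance from the TCP to the grasp point, in mm); x points along the fingers, z is the direction in which the jaws open and shut, and the axes are right-handed (so a half turn about x gives the same grasp; the last joint's range is limited). The gripper opens to 85 mm and grips with 20 to 120 N. Pads are 22 mm wide; open, the fingers measure 114 mm over their backs; the gripper's body (76 mm by 85 mm) begins 54 mm behind the grasp point. The pads swing forward as they close: fully open they stand 13 mm farther back than shut.
Start: joints at [-1.318, 0.238, -0.013, 1.319, 0, 1.571], TCP at [131.298, -508.271, 231.276] pointing down, gripper open.
Joint ranges: [-2.66, 2.66], [-1.03, 1.9], [-1.14, 1.46], [-1.82, 2.27], [-1.45, 1.34], [-3.14, 3.14]. Speed limits (rad/s): [2.22, 2.22, 2.79, 3.14, 3.14, 3.14].

INTERFACE

Orientations are given as a unit quaternion [w, x, y, z].
In Python, from workcell import arm gives the robot as it stands. The module is installed in compiled form; this text tells all that it offers.
- The arm moves only by the shell command python3 -m creep 'ROWS' [FORCE]. ROWS is JSON, one flat list of numbers, 7 for each row, row after row: the gripper's target within -1 to 1 (fully open at 1, half-way at 0, shut at -1), then the shift along the world's x, y, z in cm, then the turn, a rotation vector about the world's x, y, z in rad. A call has 1 to 5 rows; each row is the pose to reach, as a shift and turn from the pose commanded when the call began; what a row does not reach only later rows make up. A row lasts 1/12 s, in which the tool goes at most 41.7 mm and 7.16 degrees, less where a joint would pass 70% of its speed; a pose out of reach is approached as far as the arm can. A call with a gripper value outside its range is refused whole. The fingers move at their own pace and stop on an object; FORCE is the grip in N (left out, the last holds). Time passes only in rows, so rows that repeat a pose let the fingers close. It gives the time, the measured TCP pose, the force and the opening at its end, in the units of the state.
- arm.sense(): the state, without advancing time (a new reading comes with each control period).
- arm.grab_frame(name): name is "scene" or "top"; returns the picture (400x640x3 uint8, red, green, blue); there is no depth.
- arm.get_calibration(name): a dict with "vfov" (degrees; the focal length in pixels is half the picture's height over the tangent of half this angle, whatever the lens; pixels are square), "cx", "cy" (the principal point, pixels), "extrinsics" (4x4, takes a point from world to camera coordinates). Camera axes: x right, y down, z forward; pixel columns grow to the right and rows downward; lengths in mm; the calibration is good to about 2 mm. A picture is of the moment at which its call begins. get_calibration takes no time and is no camera call.
- arm.finish_job(): hands the job in, once; it reports no verdict.
The state is a dict: "time": time; "joint_pos": joint angles; "qd": joint speeds; "joint_efforts": joint torques, N m; "position": TCP position; "tool_rot": TCP orientation; "wrist_force": force on the tool from outside, world axes, zero at the start; "wrist_torque": the same for the moment, N m; "opening": opening from 0.0 (shut) to 1.0 (fully open).
Only numpy, scipy, OpenCV 4.12 (cv2) and the standard library are available. Lean on these libraries where they do the work, as an engineer would, in place of code of your own. Each camera call takes 0.05 s, during which the arm holds its last target.

## Working session

There is one attempt and no reset: what is moved stays moved. The work goes in short steps, Python scripts to look and compute and a shell command to move; the robot and the scene stay as the last step left them, time stands still between calls to the robot, and variables do not carry over. Pictures are saved under pics/ and viewed, and the job is handed in when it is done.

```bash
mkdir -p pics
python3 - <<'E'
from workcell import arm
import cv2,numpy as np
for n in("scene","top"):
    f=arm.grab_frame(n); cv2.imwrite(f"pics/{n}0.png",f[...,::-1]); c=arm.get_calibration(n); print(n,c["vfov"],c["cx"],c["cy"],np.round(c["extrinsics"],4).tolist())
s=arm.sense();print(s["time"],s["position"],s["tool_rot"],s["wrist_force"],s["opening"],arm.tcp_to_grasp)
E
```

```text
scene 52.724592025015816 321.52135319559744 199.63111386728718 [[-0.508, 0.8611, 0.0207, 225.0276], [0.5675, 0.3527, -0.744, -167.8838], [-0.6479, -0.3663, -0.6679, 1085.494], [0.0, 0.0, 0.0, 1.0]]
top 57.12562555598896 319.61264329452285 203.37974071399887 [[-0.0274, -0.9996, 0.0075, 4.2341], [-0.9985, 0.027, -0.0469, 411.9412], [0.0466, -0.0088, -0.9989, 842.3564], [0.0, 0.0, 0.0, 1.0]]
0.1 [ 131.20966512 -507.97212452  230.74268755] [ 0.55868759  0.43324061  0.55940819 -0.43270456] [-0.69542381  0.53356121 -0.02167417] 0.9988498672426951 18.700000000000003
```

View pics/scene0.png

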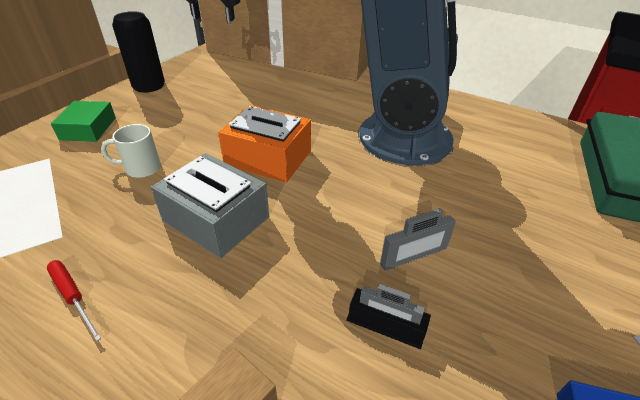

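View pics/top0.png

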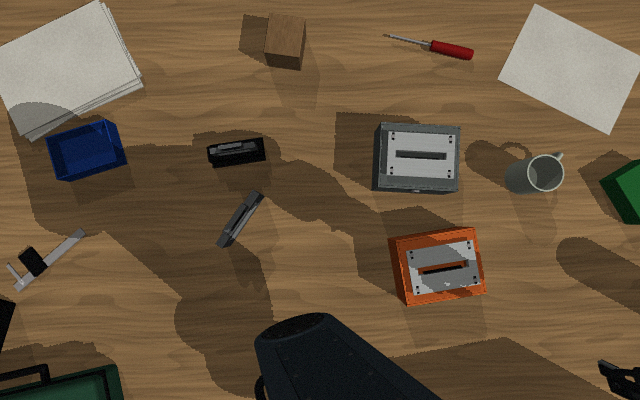

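Run:
```python
import cv2,numpy as np
t=cv2.imread("pics/top0.png");s=cv2.imread("pics/scene0.png")
a=cv2.resize(t[125:260,190:290],None,fx=6,fy=6,interpolation=2)[:600]
cv2.imwrite("pics/c1.png",cv2.resize(t[125:255,195:285],None,fx=4.6,fy=4.6,interpolation=2))
cv2.imwrite("pics/c2.png",cv2.resize(t[110:205,360:475],None,fx=6,fy=6,interpolation=2))
cv2.imwrite("pics/c3.png",cv2.resize(s[200:360,330:470],None,fx=3.7,fy=3.7,interpolation=2))
cv2.imwrite("pics/c4.png",cv2.resize(s[145:265,145:275],None,fx=5,fy=5,interpolation=2))
```

```text
(no output)
```

View pics/c1.png

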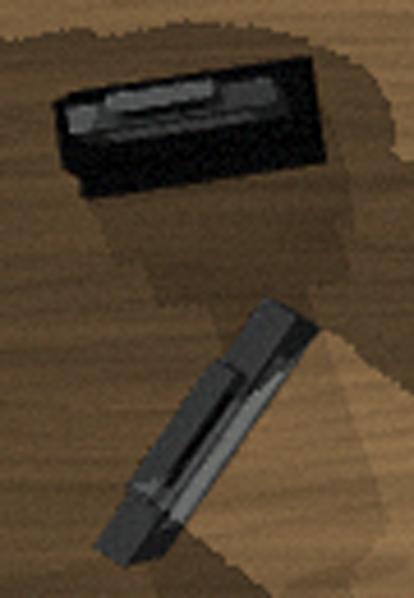

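View pics/c2.png

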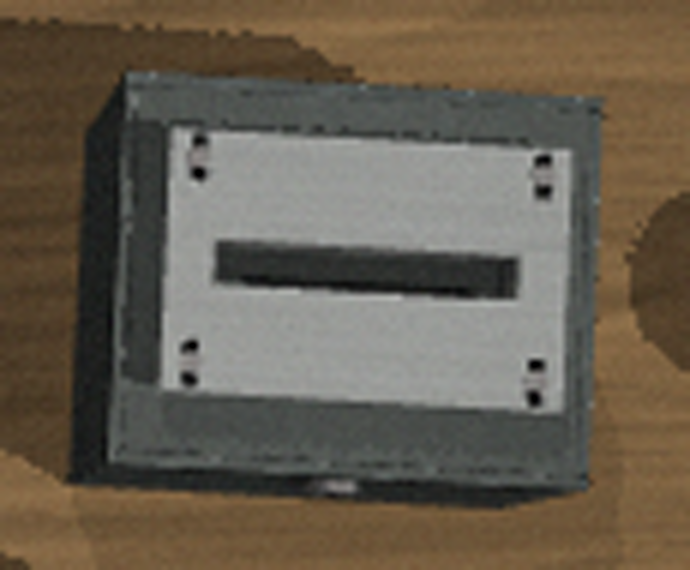

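View pics/c3.png

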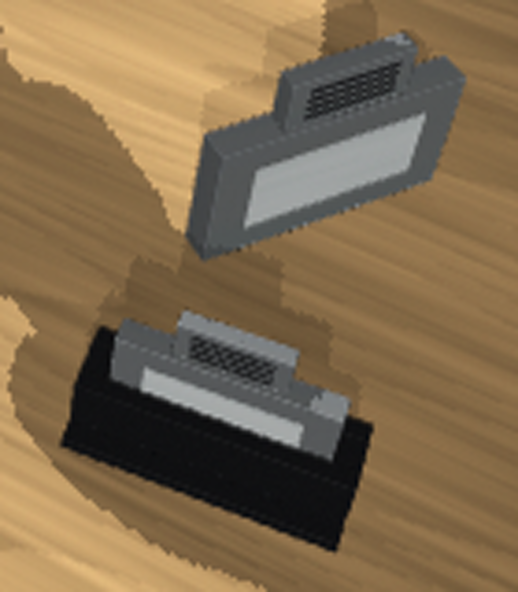

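View pics/c4.png

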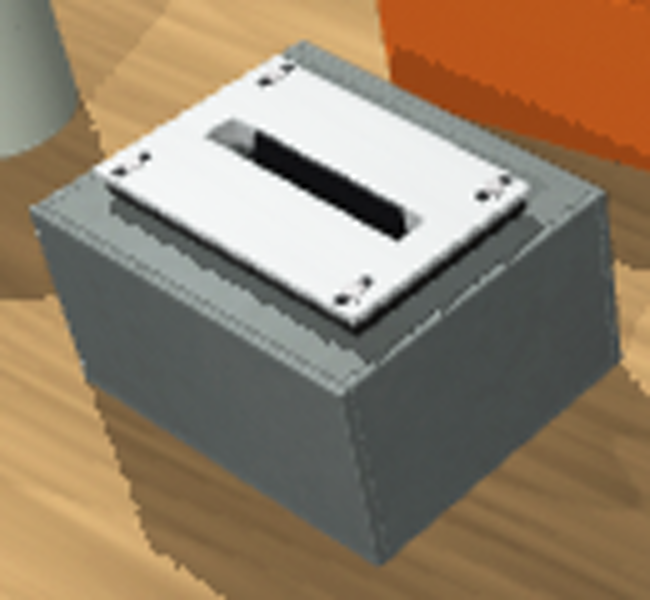

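```bash
cat > h.py <<'E'
from workcell import arm
import numpy as np
def ray(n,p,z):
    c=arm.get_calibration(n);E=c["extrinsics"];f=200/np.tan(np.radians(c["vfov"]/2))
    E=np.array(E);d=E[:3,:3].T@np.array([(p[0]-c["cx"])/f,(p[1]-c["cy"])/f,1]);o=-E[:3,:3].T@E[:3,3]
    return o+d*(z-o[2])/d[2]
def proj(n,P):
    c=arm.get_calibration(n);E=np.array(c["extrinsics"]);f=200/np.tan(np.radians(c["vfov"]/2))
    q=E[:3,:3]@np.array(P)+E[:3,3];return np.array([c["cx"]+f*q[0]/q[2],c["cy"]+f*q[1]/q[2]])
def cr(pts,s,ox,oy): return [((x+.5)/s-.5+ox,(y+.5)/s-.5+oy) for x,y in pts]
E
python3 - <<'E'
from h import *
print(arm.get_calibration("top").keys())
def show(t,n,pts,z):
    W=np.array([ray(n,p,z)[:2] for p in pts]);print(t,np.round(W,1).tolist(),"mean",np.round(W.mean(0),1))
    e=[np.round(np.linalg.norm(W[i]-W[(i+1)%4]),1) for i in range(4)];d=W[1]-W[0]+W[2]-W[3];print("  edges",e,"yawdir",np.round(np.degrees(np.arctan2(d[1],d[0])),2))
T=lambda p:cr(p,6,360,110); S=lambda p:cr(p,5,145,145)
show("plate top",  "top",T([(172,127),(572,150),(565,412),(163,388)]),104)
show("slot top","top",T([(217,240),(518,258),(516,298),(214,282)]),104)
show("plate sc","scene",S([(290,53),(530,183),(353,320),(108,183)]),104)
show("slot sc","scene",S([(240,116),(423,216),(402,241),(205,135)]),104)
show("tab top","top",cr([(105,93),(213,79),(215,97),(107,112)],4.6,195,125),84)
show("tab sc","scene",cr([(188,310),(300,349),(292,361),(180,319)],3.7,330,200),84)
show("cradle top","top",cr([(57,100),(313,57),(326,160),(83,196)],4.6,195,125),35)
show("loose tab top","top",cr([(213,361),(243,372),(158,492),(130,485)],4.6,195,125),90)
E
```

```text
dict_keys(['vfov', 'cx', 'cy', 'extrinsics'])
plate top [[555.1, -153.3], [543.5, -292.2], [452.2, -285.7], [464.2, -146.9]] mean [ 503.7 -219.5]
  edges [np.float64(139.4), np.float64(91.6), np.float64(139.3), np.float64(91.2)] yawdir -94.86
slot top [[515.2, -167.5], [506.2, -271.7], [492.2, -270.4], [500.5, -165.9]] mean [ 503.5 -218.9]
  edges [np.float64(104.7), np.float64(14.0), np.float64(104.9), np.float64(14.7)] yawdir -94.74
plate sc [[447.5, -283.8], [462.3, -148.4], [555.7, -153.9], [546.7, -283.5]] mean [ 503.1 -217.4]
  edges [np.float64(136.3), np.float64(93.5), np.float64(129.9), np.float64(99.2)] yawdir 84.87
slot sc [[489.7, -271.0], [498.9, -170.1], [514.0, -167.3], [505.8, -273.8]] mean [ 502.1 -220.6]
  edges [np.float64(101.3), np.float64(15.3), np.float64(106.8), np.float64(16.4)] yawdir 85.22
tab top [[539.0, 207.6], [544.2, 157.7], [535.8, 156.9], [530.1, 206.8]] mean [537.3 182.2]
  edges [np.float64(50.3), np.float64(8.5), np.float64(50.3), np.float64(8.9)] yawdir -83.74
tab sc [[535.7, 158.6], [529.6, 205.9], [536.8, 205.2], [541.7, 157.6]] mean [535.9 181.8]
  edges [np.float64(47.7), np.float64(7.2), np.float64(47.9), np.float64(6.0)] yawdir 96.65
cradle top [[546.6, 244.3], [564.8, 118.2], [513.5, 112.8], [498.9, 232.2]] mean [530.9 176.9]
  edges [np.float64(127.4), np.float64(51.5), np.float64(120.2), np.float64(49.3)] yawdir -82.39
loose tab top [[413.2, 158.7], [407.8, 145.1], [354.4, 184.6], [357.9, 197.3]] mean [383.3 171.4]
  edges [np.float64(14.6), np.float64(66.5), np.float64(13.1), np.float64(67.5)] yawdir -108.78
```

Candidates: drives in the top view are (230,146), in the cradle with a tab of about 50 mm, and (240,218), standing loose with a tab of about 66 mm. The cradle one is the smaller, so it is the one meant. Boxes are grey (417,156) and orange (437,266); grey is meant. The enlarged crops confirm both.

Run:
```python
from h import *
from scipy.spatial.transform import Rotation as R
s=arm.sense();q=s["tool_rot"];M=R.from_quat([*q[1:],q[0]]).as_matrix();print(np.round(M,3));z=M[:,2];print("jaw ang",np.degrees(np.arctan2(z[1],z[0])))
t=np.array([537,182,150]);print("shift cm",(t-s["position"])/10)
```

```text
[[-0.     0.968  0.25 ]
 [ 0.001  0.25  -0.968]
 [-1.    -0.    -0.001]]
jaw ang -75.51428312552751
shift cm [40.57903349 68.99721245 -8.07426876]
```

```bash
python3 -m creep '[-0.3,2.03,3.45,0,0,0,0.07,-0.3,4.06,6.9,0,0,0,0.14,-0.3,6.09,10.35,0,0,0,0.21,-0.3,8.12,13.8,0,0,0,0.28,-0.3,10.15,17.25,0,0,0,0.357]' 40
```

```text
time: 0.52
position: [233.0, -334.0, 231.0]
tool_rot: [0.627, 0.326, 0.628, -0.326]
wrist_force: [0.5, -0.3, 0.3]
opening: 0.35
```

```bash
python3 -m creep '[-0.3,2.03,3.45,0,0,0,0.07,-0.3,4.06,6.9,0,0,0,0.14,-0.3,6.09,10.35,0,0,0,0.21,-0.3,8.12,13.8,0,0,0,0.28,-0.3,10.15,17.25,0,0,0,0.357]'
```

```text
time: 0.93
position: [334.6, -161.4, 231.3]
tool_rot: [0.675, 0.209, 0.675, -0.209]
wrist_force: [2.4, -0.4, -0.1]
opening: 0.349
```

```bash
python3 -m creep '[-0.3,2.03,3.45,0,0,0,0.07,-0.3,4.06,6.9,0,0,0,0.14,-0.3,6.09,10.35,0,0,0,0.21,-0.3,8.12,13.8,0,0,0,0.28,-0.3,10.15,17.25,0,0,0,0.357]'
```

```text
time: 1.35
position: [436.2, 11.4, 231.2]
tool_rot: [0.702, 0.086, 0.702, -0.086]
wrist_force: [0.6, -1.5, -0.3]
opening: 0.347
```

```bash
python3 -m creep '[-0.3,2.03,3.45,0,0,0,0.07,-0.3,4.06,6.9,0,0,0,0.14,-0.3,6.09,10.35,0,0,0,0.21,-0.3,8.12,13.8,0,0,0,0.28,-0.3,10.15,17.25,0,0,0,0.357]'
```

```text
time: 1.77
position: [537.7, 183.8, 230.9]
tool_rot: [0.706, -0.04, 0.706, 0.04]
wrist_force: [-0.3, -0.7, 1.0]
opening: 0.347
```

```bash
python3 -m creep '[-0.3,-0.08,-0.16,-3.5,0,0,0,-0.3,-0.08,-0.16,-7,0,0,0,-0.3,-0.08,-0.16,-10.5,0,0,0,-0.3,-0.08,-0.16,-12.6,0,0,0,-0.3,-0.08,-0.16,-12.6,0,0,0]'
python3 - <<'E'
from h import *
import cv2
from scipy.spatial.transform import Rotation as R
s=arm.sense();q=s["tool_rot"];M=R.from_quat([*q[1:],q[0]]).as_matrix();z=M[:,2];print(s["position"],"jaw ang",np.degrees(np.arctan2(z[1],z[0])))
for n in("top","scene"):
    f=arm.grab_frame(n)[...,::-1];u,v=map(int,proj(n,[537,182,90]));cv2.imwrite(f"pics/d_{n}.png",cv2.resize(f[max(v-50,0):v+50,u-60:u+60],None,fx=5,fy=5,interpolation=2))
E
```

```text
time: 2.18
position: [533.3, 179.3, 100.4]
tool_rot: [0.703, -0.04, 0.709, 0.038]
wrist_force: [-0.7, -0.7, 0.8]
opening: 0.354
[533.33512686 179.26474248 100.38839432] jaw ang 6.320555075572288
```

View pics/d_top.png

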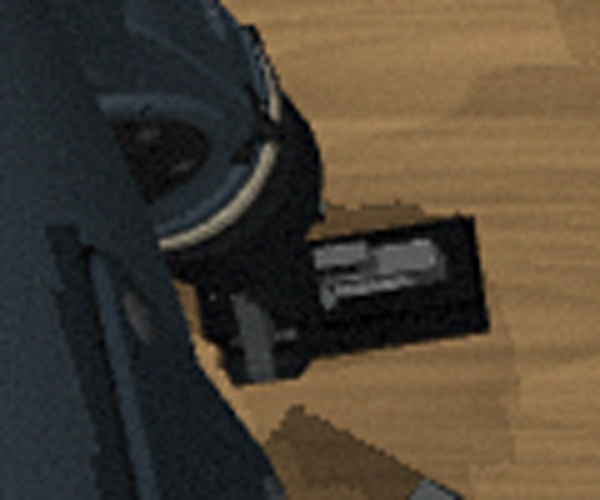

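View pics/d_scene.png

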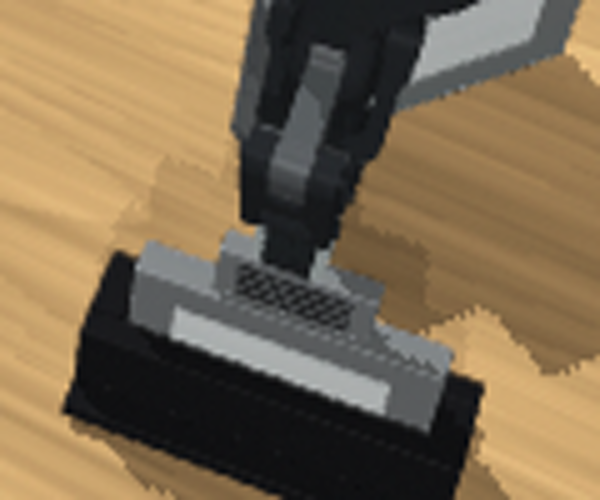

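The views show the open fingers over the tab, which runs from about (220,235) to (380,290) in the scene crop. I'll let the arm settle, then descend.

```bash
python3 -m creep '[-0.3,0,0,0,0,0,0,-0.3,0,0,0,0,0,0]'
python3 - <<'E'
from h import *
print(arm.sense()["position"])
E
```

```text
time: 2.45
position: [537.7, 180.5, 107.2]
tool_rot: [0.707, -0.039, 0.705, 0.039]
wrist_force: [-0.4, -0.3, 0.7]
opening: 0.349
[537.71840363 180.46414677 107.23375201]
```

```bash
python3 -m creep '[-0.3,0,0.1,-1.5,0,0,0,-0.3,0,0.1,-2.8,0,0,0,-0.3,0,0.1,-3.6,0,0,0,-0.3,0,0.1,-3.8,0,0,0,-0.3,0,0.1,-3.8,0,0,0]';python3 -m creep '[-0.3,0,0,0,0,0,0,-0.3,0,0,0,0,0,0]'
python3 - <<'E'
from h import *
import cv2
for n in("scene",):
    f=arm.grab_frame(n)[...,::-1];u,v=map(int,proj(n,[537,182,80]));cv2.imwrite(f"pics/e_{n}.png",cv2.resize(f[max(v-50,0):v+50,u-60:u+60],None,fx=5,fy=5,interpolation=2))
E
```

```text
time: 2.87
position: [536.6, 181.1, 67.6]
tool_rot: [0.706, -0.039, 0.706, 0.039]
wrist_force: [-0.3, 0.4, -0.6]
opening: 0.345
time: 3.03
position: [537.1, 181.3, 68.2]
tool_rot: [0.706, -0.039, 0.706, 0.039]
wrist_force: [-0.7, 0.3, -0.5]
opening: 0.351
```

View pics/e_scene.png

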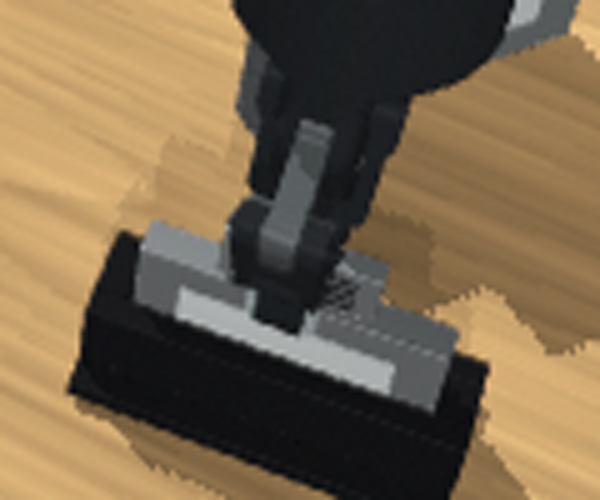

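```bash
python3 -m creep '[-0.3,0,0.07,-0.35,0,0,0,-0.3,0,0.07,-0.35,0,0,0,-0.7,0,0.07,-0.35,0,0,0,-0.9,0,0.07,-0.35,0,0,0,-1,0,0.07,-0.35,0,0,0]' 60;python3 -m creep '[-1,0,0,0,0,0,0,-1,0,0,0,0,0,0,-1,0,0,0,0,0,0]'
```

```text
time: 3.5
position: [536.8, 181.9, 63.9]
tool_rot: [0.706, -0.039, 0.706, 0.039]
wrist_force: [1.1, -0.5, -0.6]
opening: 0.093
time: 3.75
position: [536.8, 181.9, 63.9]
tool_rot: [0.706, -0.039, 0.706, 0.039]
wrist_force: [1.3, 0.4, 0.4]
opening: 0.089
```

```bash
python3 -m creep '[-1,0,0,2,0,0,0,-1,0,0,4.5,0,0,0,-1,0,0,8,0,0,0,-1,0,0,11,0,0,0,-1,0,0,13,0,0,0]';python3 -m creep '[-1,0,0,0,0,0,0,-1,0,0,0,0,0,0,-1,0,0,0,0,0,0]';  python3 - <<'E'
from h import *
import cv2
for n in("scene",):
    f=arm.grab_frame(n)[...,::-1];u,v=map(int,proj(n,[537,182,160]));cv2.imwrite(f"pics/f_{n}.png",cv2.resize(f[max(v-50,0):v+70,u-60:u+60],None,fx=5,fy=5,interpolation=2))
E
```

```text
time: 4.17
position: [536.8, 182.0, 196.6]
tool_rot: [0.707, -0.039, 0.705, 0.039]
wrist_force: [0.7, -0.2, -1.1]
opening: 0.089
time: 4.42
position: [535.9, 181.6, 192.7]
tool_rot: [0.705, -0.039, 0.707, 0.039]
wrist_force: [-0.6, 0.3, -1.9]
opening: 0.09
```

View pics/f_scene.png

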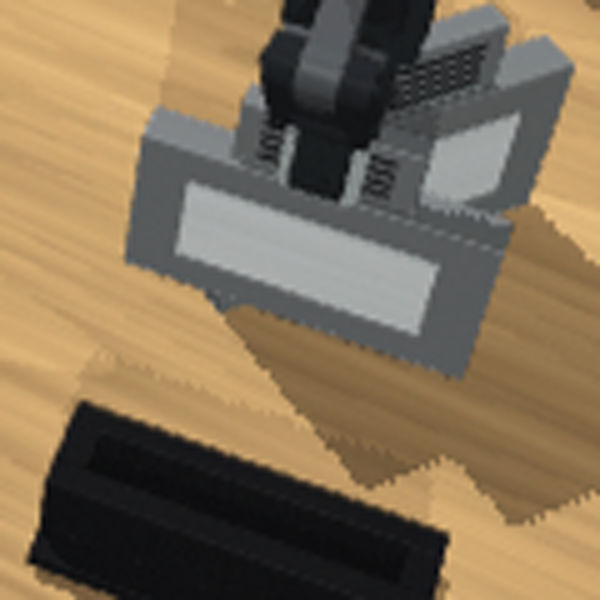

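The drive is lifted clear of the cradle and the pocket (lower left of the crop) is empty. The body hangs level. Next I carry it over the box.

```bash
python3 -m creep '[-1,-0.1,-1.5,0,0,0,-0.01,-1,-0.3,-4.5,0,0,0,-0.03,-1,-0.6,-8,0,0,0,-0.05,-1,-0.9,-11.5,0,0,0,-0.07,-1,-1.2,-15,0,0,0,-0.09]';python3 -m creep '[-1,-0.3,-3.5,0,0,0,-0.02,-1,-0.6,-7,0,0,0,-0.04,-1,-0.9,-10.5,0,0,0,-0.06,-1,-1.2,-14,0,0,0,-0.075,-1,-1.5,-17,0,0,0,-0.09]';python3 -m creep '[-1,-0.2,-3,0,0,0,-0.01,-1,-0.45,-5.5,0,0,0,-0.016,-1,-0.6,-7.5,0,0,0,-0.016,-1,-0.65,-8.1,0,0,0,-0.016,-1,-0.65,-8.1,0,0,0,-0.016]';python3 -m creep '[-1,0,0,0,0,0,0,-1,0,0,0,0,0,0,-1,0,0,0,0,0,0,-1,0,0,0,0,0,0]';  python3 - <<'E'
from h import *
from scipy.spatial.transform import Rotation as R
import cv2
s=arm.sense();q=s["tool_rot"];M=R.from_quat([*q[1:],q[0]]).as_matrix();z=M[:,2];print(s["position"],"jaw ang",np.degrees(np.arctan2(z[1],z[0])),M[:,0],s["wrist_force"])
for n in("scene","top"):
    f=arm.grab_frame(n)[...,::-1];u,v=map(int,proj(n,[503,-219,130]));cv2.imwrite(f"pics/g_{n}.png",cv2.resize(f[max(v-60,0):v+60,u-75:u+75],None,fx=5,fy=5,interpolation=2))
E
```

```text
time: 4.88
position: [523.2, 30.0, 192.5]
tool_rot: [0.706, -0.007, 0.708, 0.007]
wrist_force: [1.4, 0.3, -1.9]
opening: 0.088
time: 5.3
position: [508.0, -140.7, 192.6]
tool_rot: [0.706, 0.025, 0.707, -0.025]
wrist_force: [1.0, -0.2, -1.8]
opening: 0.088
time: 5.72
position: [501.9, -220.7, 192.6]
tool_rot: [0.706, 0.032, 0.707, -0.031]
wrist_force: [-0.7, 0.2, -1.2]
opening: 0.089
time: 6.05
position: [503.1, -218.2, 193.8]
tool_rot: [0.706, 0.03, 0.707, -0.03]
wrist_force: [0.4, -0.0, -0.4]
opening: 0.089
[ 503.11959175 -218.20132274  193.80114563] jaw ang -4.849691680017518 [-1.25547127e-04  1.24938886e-04 -9.99999984e-01] [ 0.37522665 -0.0351321  -0.3644472 ]
```

View pics/g_scene.png

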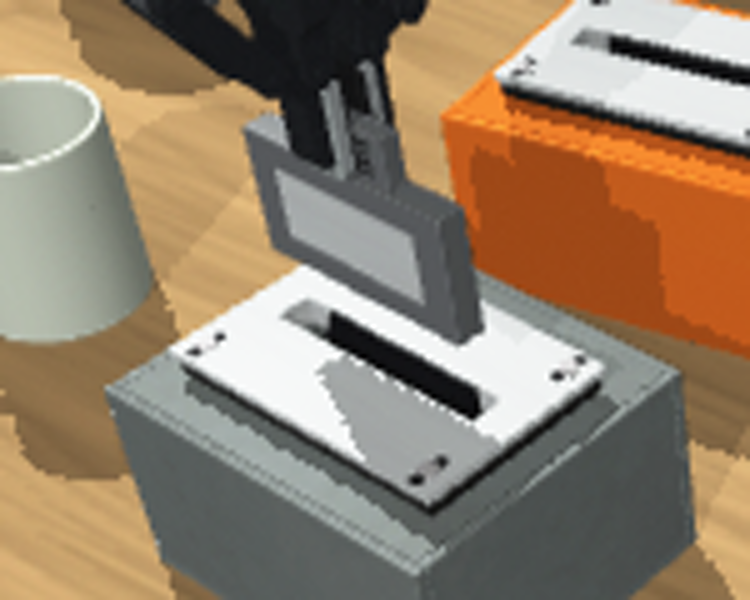

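View pics/g_top.png

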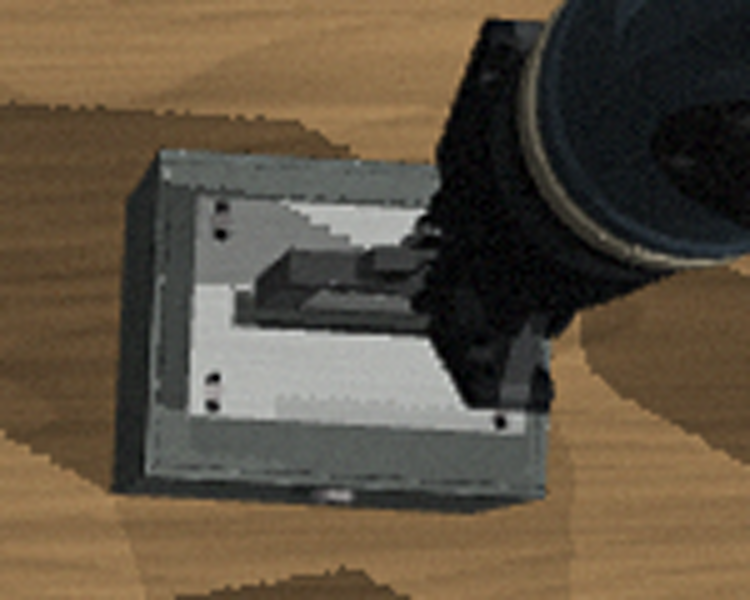

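The drive hangs over the slot, with the slot from (285,310) to (490,410) in the scene crop. I'll lower to just above the plate and compare there.

```bash
python3 -m creep '[-1,0,-0.05,-1,0,0,0,-1,0,-0.05,-2,0,0,0,-1,0,-0.05,-2.7,0,0,0,-1,0,-0.05,-2.8,0,0,0,-1,0,-0.05,-2.8,0,0,0]';python3 -m creep '[-1,0,0,0,0,0,0,-1,0,0,0,0,0,0,-1,0,0,0,0,0,0,-1,0,0,0,0,0,0]';  python3 - <<'E'
from h import *
import cv2
s=arm.sense();print(s["position"],s["wrist_force"])
for n in("scene","top"):
    f=arm.grab_frame(n)[...,::-1];u,v=map(int,proj(n,[503,-219,115]));print(n,u,v);cv2.imwrite(f"pics/i_{n}.png",cv2.resize(f[max(v-40,0):v+40,u-50:u+50],None,fx=7,fy=7,interpolation=2))
E
```

```text
time: 6.57
position: [502.4, -219.4, 164.7]
tool_rot: [0.706, 0.031, 0.707, -0.03]
wrist_force: [-0.2, -0.2, -0.5]
opening: 0.088
time: 6.9
position: [503.2, -219.8, 166.1]
tool_rot: [0.707, 0.03, 0.706, -0.03]
wrist_force: [0.7, -0.0, -1.4]
opening: 0.091
[ 503.20798197 -219.77284911  166.1126713 ] [ 0.65314509 -0.03891806 -1.36314571]
scene 206 175
top 422 153
```

View pics/i_scene.png

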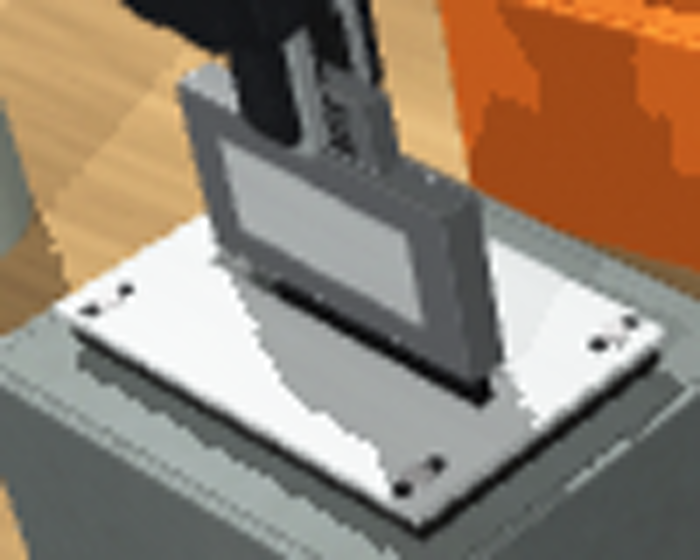

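View pics/i_top.png

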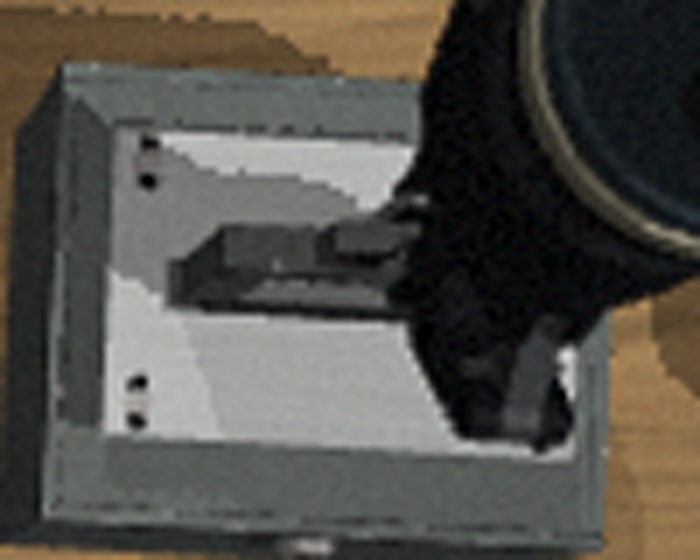

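Both views show the drive squarely over the slot. I'll feel downward in small steps.

```bash
python3 -m creep '[-1,0,0.04,-0.2,0,0,0,-1,0,0.04,-0.4,0,0,0,-1,0,0.04,-0.6,0,0,0,-1,0,0.04,-0.7,0,0,0,-1,0,0.04,-0.7,0,0,0]';python3 -m creep '[-1,0,0,0,0,0,0,-1,0,0,0,0,0,0,-1,0,0,0,0,0,0]'
```

```text
time: 7.42
position: [503.0, -219.3, 158.5]
tool_rot: [0.706, 0.03, 0.706, -0.03]
wrist_force: [0.7, -0.8, -0.4]
opening: 0.091
time: 7.67
position: [503.0, -219.3, 158.8]
tool_rot: [0.706, 0.03, 0.706, -0.03]
wrist_force: [0.7, -0.1, -1.0]
opening: 0.09
```

```bash
python3 -m creep '[-1,0,0,-0.1,0,0,0,-1,0,0,-0.2,0,0,0,-1,0,0,-0.3,0,0,0,-1,0,0,-0.3,0,0,0]';python3 -m creep '[-1,0,0,-0.1,0,0,0,-1,0,0,-0.2,0,0,0,-1,0,0,-0.3,0,0,0,-1,0,0,-0.3,0,0,0]'
```

```text
time: 8.0
position: [503.5, -219.4, 156.0]
tool_rot: [0.707, 0.03, 0.706, -0.03]
wrist_force: [2.1, 0.4, 1.5]
opening: 0.09
time: 8.33
position: [503.7, -219.5, 153.1]
tool_rot: [0.707, 0.03, 0.706, -0.031]
wrist_force: [3.5, -0.2, 4.9]
opening: 0.088
```

```bash
python3 -m creep '[-1,0,0,-0.1,0,0,0,-1,0,0,-0.2,0,0,0,-1,0,0,-0.3,0,0,0,-1,0,0,-0.3,0,0,0]';python3 -m creep '[-1,0,0,-0.1,0,0,0,-1,0,0,-0.2,0,0,0,-1,0,0,-0.3,0,0,0,-1,0,0,-0.3,0,0,0]'
```

```text
time: 8.67
position: [503.7, -219.5, 150.1]
tool_rot: [0.707, 0.03, 0.706, -0.031]
wrist_force: [3.9, -0.8, 4.7]
opening: 0.089
time: 9.0
position: [503.1, -219.3, 146.6]
tool_rot: [0.706, 0.03, 0.706, -0.03]
wrist_force: [4.5, -0.7, 1.1]
opening: 0.087
```

```bash
python3 -m creep '[-1,0,0,-0.25,0,0,0,-1,0,0,-0.5,0,0,0,-1,0,0,-0.75,0,0,0,-1,0,0,-1,0,0,0,-1,0,0,-1,0,0,0]';python3 -m creep '[-1,0,0,-0.3,0,0,0,-1,0,0,-0.6,0,0,0,-1,0,0,-0.9,0,0,0,-1,0,0,-1.2,0,0,0,-1,0,0,-1.2,0,0,0]'
```

```text
time: 9.42
position: [502.7, -219.1, 136.1]
tool_rot: [0.706, 0.03, 0.707, -0.03]
wrist_force: [4.9, -0.1, 1.5]
opening: 0.089
time: 9.83
position: [502.7, -219.2, 124.0]
tool_rot: [0.706, 0.03, 0.707, -0.03]
wrist_force: [5.1, -0.1, 2.0]
opening: 0.088
```

```bash
python3 -m creep '[-1,0,0,-0.3,0,0,0,-1,0,0,-0.6,0,0,0,-1,0,0,-0.9,0,0,0,-1,0,0,-1.2,0,0,0,-1,0,0,-1.2,0,0,0]';python3 -m creep '[-1,0,0,0,0,0,0,-1,0,0,0,0,0,0]'
python3 - <<'E'
from h import *
import cv2
for n in("scene",):
    f=arm.grab_frame(n)[...,::-1];u,v=map(int,proj(n,[503,-219,115]));cv2.imwrite(f"pics/j_{n}.png",cv2.resize(f[max(v-40,0):v+40,u-50:u+50],None,fx=7,fy=7,interpolation=2))
E
```

```text
time: 10.25
position: [502.7, -219.2, 112.0]
tool_rot: [0.706, 0.03, 0.707, -0.03]
wrist_force: [4.5, -1.1, -0.1]
opening: 0.09
time: 10.42
position: [502.8, -219.2, 112.5]
tool_rot: [0.706, 0.03, 0.707, -0.03]
wrist_force: [4.6, -0.7, -0.9]
opening: 0.088
```

View pics/j_scene.png

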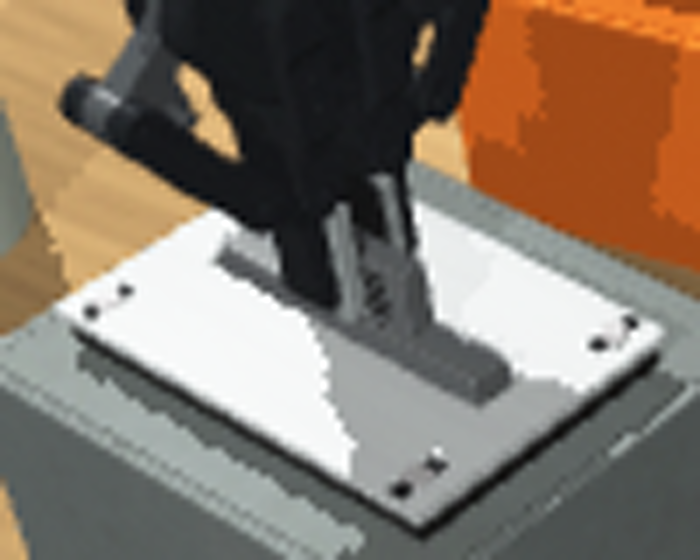

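The body is deep in the slot, the shoulder is nearly flush and the fingers are above the plate. I'll go 3 mm lower, release, rise, close the fingers and press.

```bash
python3 -m creep '[-1,0,0,-0.2,0,0,0,-1,0,0,-0.3,0,0,0,-1,0,0,-0.3,0,0,0,-1,0,0,-0.3,0,0,0]';python3 -m creep '[-0.6,0,0,0,0,0,0,-0.5,0,0,0,0,0,0,-0.5,0,0,0,0,0,0,-0.5,0,0,0,0,0,0]';python3 -m creep '[-0.5,0,0,1,0,0,0,-0.5,0,0,2.2,0,0,0,-0.5,0,0,3.5,0,0,0,-0.5,0,0,4,0,0,0,-0.5,0,0,4,0,0,0]';python3 -m creep '[-1,0,0,0,0,0,0,-1,0,0,0,0,0,0,-1,0,0,0,0,0,0,-1,0,0,0,0,0,0]'
python3 - <<'E'
from h import *
import cv2
for n in("scene","top"):
    f=arm.grab_frame(n)[...,::-1];u,v=map(int,proj(n,[503,-219,115]));cv2.imwrite(f"pics/k_{n}.png",cv2.resize(f[max(v-40,0):v+40,u-50:u+50],None,fx=7,fy=7,interpolation=2))
E
```

```text
time: 10.8
position: [503.0, -219.3, 109.8]
tool_rot: [0.706, 0.03, 0.706, -0.03]
wrist_force: [4.6, 0.2, 1.2]
opening: 0.094
time: 11.13
position: [502.1, -219.0, 109.4]
tool_rot: [0.706, 0.031, 0.707, -0.03]
wrist_force: [0.3, -0.4, 0.2]
opening: 0.248
time: 11.55
position: [503.7, -219.6, 151.4]
tool_rot: [0.707, 0.03, 0.706, -0.031]
wrist_force: [1.1, -0.2, 0.2]
opening: 0.254
time: 11.88
position: [502.6, -219.1, 149.2]
tool_rot: [0.706, 0.031, 0.707, -0.03]
wrist_force: [0.5, 0.2, 1.1]
opening: 0.002
```

View pics/k_scene.png

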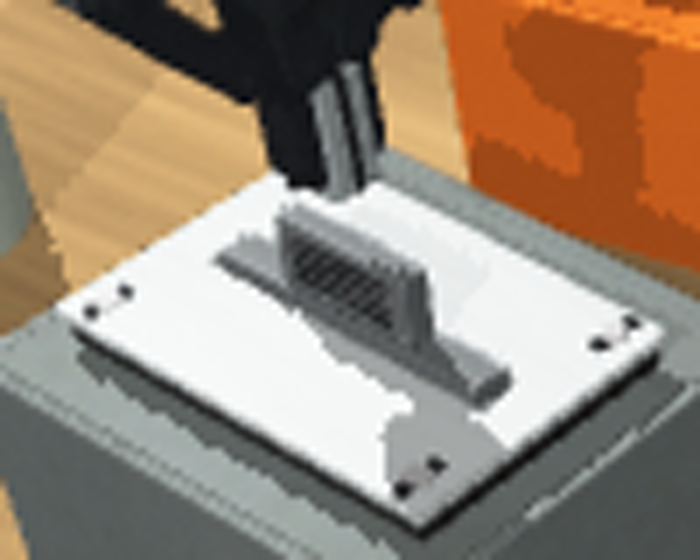

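View pics/k_top.png

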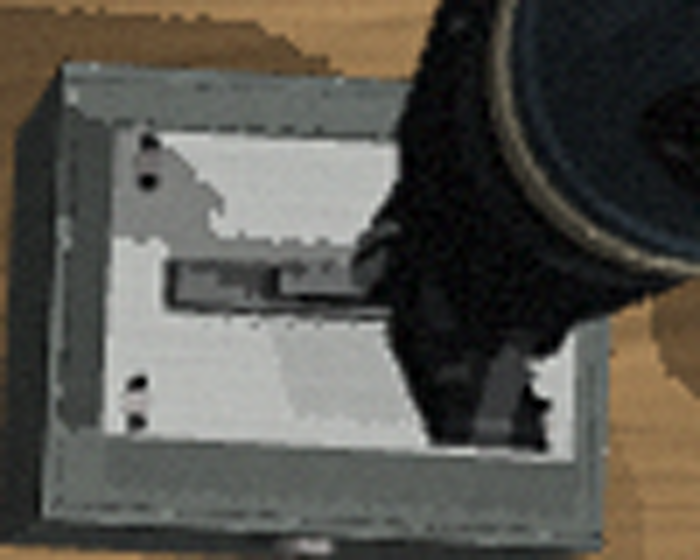

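The brake holds the drive and the tab stands upright and free. Now I press down on the tab top.

```bash
python3 -m creep '[-1,0,0,-0.6,0,0,0,-1,0,0,-1.2,0,0,0,-1,0,0,-1.7,0,0,0,-1,0,0,-1.9,0,0,0,-1,0,0,-1.9,0,0,0]';python3 -m creep '[-1,0,0,-0.1,0,0,0,-1,0,0,-0.2,0,0,0,-1,0,0,-0.3,0,0,0,-1,0,0,-0.4,0,0,0]';python3 -m creep '[-1,0,0,-0.1,0,0,0,-1,0,0,-0.2,0,0,0,-1,0,0,-0.3,0,0,0,-1,0,0,-0.4,0,0,0]'
```

```text
time: 12.4
position: [502.8, -219.1, 130.1]
tool_rot: [0.706, 0.031, 0.707, -0.03]
wrist_force: [-0.1, 0.4, 1.3]
opening: 0.0
time: 12.73
position: [503.5, -219.5, 127.2]
tool_rot: [0.707, 0.03, 0.706, -0.031]
wrist_force: [1.4, 1.0, 4.8]
opening: 0.004
time: 13.07
position: [503.1, -219.4, 122.8]
tool_rot: [0.707, 0.03, 0.706, -0.03]
wrist_force: [0.7, 0.2, 3.8]
opening: 0.001
```

```bash
python3 -m creep '[-1,0,0,-0.1,0,0,0,-1,0,0,-0.2,0,0,0,-1,0,0,-0.3,0,0,0,-1,0,0,-0.5,0,0,0]';python3 -m creep '[-1,0,0,-0.1,0,0,0,-1,0,0,-0.2,0,0,0,-1,0,0,-0.35,0,0,0,-1,0,0,-0.5,0,0,0]';python3 -m creep '[-1,0,0,-0.1,0,0,0,-1,0,0,-0.2,0,0,0,-1,0,0,-0.3,0,0,0,-1,0,0,-0.3,0,0,0]'
```

```text
time: 13.4
position: [503.1, -219.3, 117.8]
tool_rot: [0.707, 0.03, 0.706, -0.03]
wrist_force: [0.6, -0.8, 4.4]
opening: 0.001
time: 13.73
position: [502.9, -219.2, 112.6]
tool_rot: [0.706, 0.03, 0.707, -0.03]
wrist_force: [0.9, 0.2, 4.2]
opening: 0.001
time: 14.07
position: [502.3, -219.0, 109.1]
tool_rot: [0.706, 0.031, 0.707, -0.03]
wrist_force: [0.0, 0.4, 0.4]
opening: 0.001
```

The force fell to zero, so the drive has dropped. I'll retreat and check.

```bash
python3 -m creep '[-1,0,0,3,0,0,0,-1,0,0,6,0,0,0,-1,0,0,10,0,0,0,-1,0,0,13,0,0,0,-1,0,0,13,0,0,0]'; python3 -m creep '[-1,-3,0,0,0,0,0,-1,-6,0,0,0,0,0,-1,-9,0,0,0,0,0,-1,-12,0,0,0,0,0,-1,-13,0,0,0,0,0]';python3 -m creep '[-1,0,0,0,0,0,0,-1,0,0,0,0,0,0,-1,0,0,0,0,0,0]';python3 - <<'E'
from h import *
import cv2
for n in("scene","top"):
    f=arm.grab_frame(n)[...,::-1];cv2.imwrite(f"pics/m_{n}.png",f);u,v=map(int,proj(n,[503,-219,104]));cv2.imwrite(f"pics/l_{n}.png",cv2.resize(f[max(v-40,0):v+40,u-50:u+50],None,fx=7,fy=7,interpolation=2))
E
```

```text
time: 14.48
position: [504.8, -220.1, 245.7]
tool_rot: [0.709, 0.029, 0.704, -0.031]
wrist_force: [0.4, -0.3, -0.2]
opening: -0.001
time: 14.9
position: [369.2, -218.4, 239.5]
tool_rot: [0.706, 0.031, 0.707, -0.03]
wrist_force: [1.1, -0.2, -0.2]
opening: -0.004
time: 15.15
position: [374.0, -219.5, 239.8]
tool_rot: [0.707, 0.03, 0.706, -0.03]
wrist_force: [-0.5, 0.6, 1.1]
opening: 0.0
```

View pics/l_scene.png

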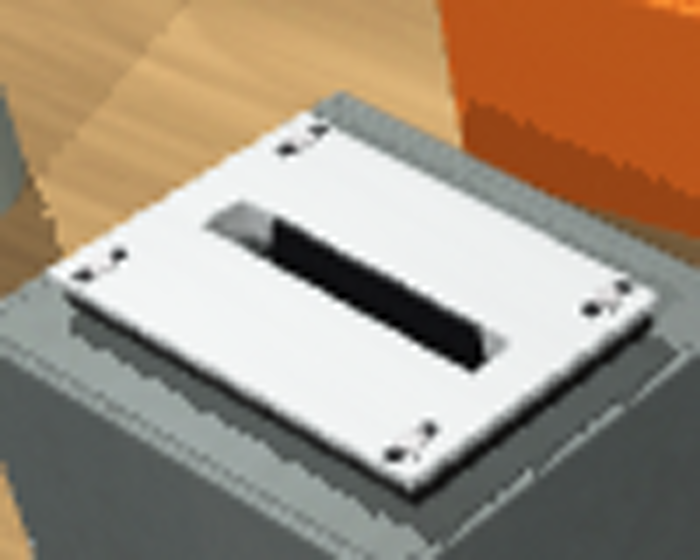

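View pics/l_top.png

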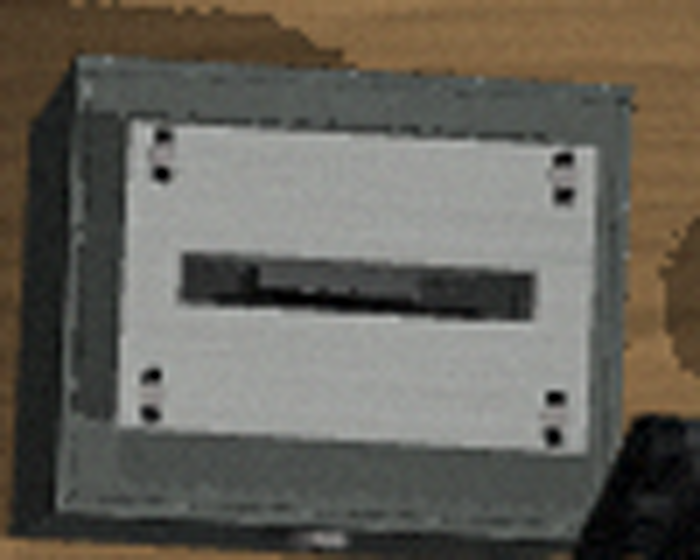

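View pics/m_scene.png

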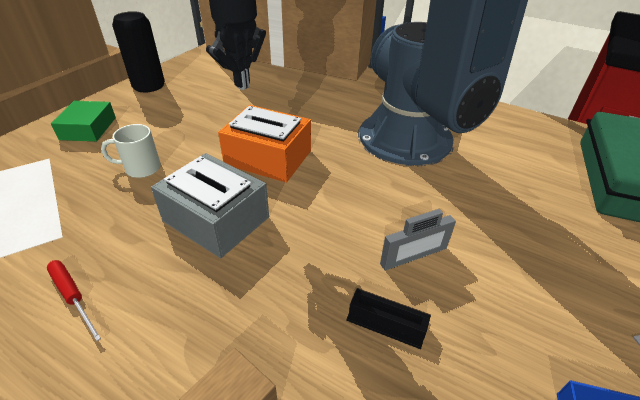

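The drive is out of sight below the plate in the scene view. The top view shows its tab upright deep in the slot, at about (250–420, 275). The cradle is empty and everything else is where it was, so I'm handing in.

```bash
python3 -c "
from workcell import arm
print(arm.finish_job())"
```

```text
the job is handed in; nothing more can be done
None
```

The drive is in the grey returns box, tab up, and the job was handed in at about 15 s of the 72 s allowed. I gripped the smaller drive by its tab, lifted it out of the cradle and lowered it into the slot past the brake. Then I let go and pressed on the tab top with shut fingers until it dropped.

- **Force:** the highest readings at the ends of moves were about 5 N vertically and 5 N sideways. I did not read the force during moves.
- **Drop:** the pressing force fell from about 4 N to zero near the expected height. In the final pictures nothing stands above the plate, and the tab can be seen upright down inside the slot.
- **Bench:** the cradle is empty, and the loose larger drive, the orange box and the other things are where they were. The arm was clear of everything at hand-in.
- **Failed checks:** none failed or disagreed. The slot was found by eye, within about 1 mm of the lid's middle, and the drive entered on the first try.

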